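Vent the dry box and crack its stuck lid open

TASK

Let air into the dry box before its boards are taken out. First turn the vent lever beside the box to the long middle mark (half-way, 45 degrees) while the lid is still shut; then take the lid by its handle, pull it free of its sticky seal without letting it fly wide open, and finish the program still holding the lid by its handle, steady, with its front edge about 3 cm above the rim. Leave the lever on the mark and do not disturb the screwdriver, the jar or the reel lying around the box.

Things in the scene. Friction and masses are not known exactly. Their poses are not given: they have to be found in the camera images.
- dry_box: Grey open-topped vacuum dry box, 160 (x) x 180 (y) x 80 mm high, walls 7 mm, fixed to the desk, with two circuit boards in it; a lower grey deck 140 x 150 mm, 45 mm high, on its -y side carries the vent lever. Origin: centre of the box's underside, on the desk; x points from the front (handle side) to the back (hinge side), y to the left, z up. The place and yaw vary.
- vent_lever (a joint): Angle of the vent lever, 0 to 1.571 rad between stops, about a vertical axis: at 0 the arm points from the pivot to the front (-x of dry_box, short mark), at 0.785 to the long middle mark (the one wanted), at 1.571 to the right (-y of dry_box, other short mark); it turns anticlockwise seen from above as it grows. Stays where it is left; moving it takes about 2 N at the grip.
- vent_lever_grip (a point): Point on the lever's upright black round grip post (15 mm diameter, 40 mm tall, its top 95 mm and its foot 55 mm above the desk), 60 mm out from the pivot; the point is on the post's axis 77 mm above the desk, 18 mm below its top, and moves with the lever. Good for a grasp from straight above.
- vent_pivot (a point): Axis of the vent lever, at the same height (77 mm) as vent_lever_grip. Fixed to dry_box at (-5, -155) mm.
- vent_mark (a point): Middle of the long white middle mark on the deck, 22 mm long and 4.5 mm wide, 77 mm from the pivot; the lever is set when its post lies on the line from the pivot to this mark.
- lid (a joint): Lid angle, 0 (shut) to 0.40 rad (stop), about a level hinge at the box's back edge; the front edge rises 170 mm x the angle (3 cm = 0.18 rad). The seal holds it: the pull at the handle peaks at about 16 N in the first 1 to 2 mm of lift, then falls off until from about 11 mm on only the weight is left (1 to 4 N at the handle). Let go, the lid falls shut again.
- lid_handle (a point): Centre of the lid's black handle bar: round, 12 mm thick, lying along dry_box's y, 60 mm free length between its two posts, its axis 30 mm above the lid's top face (122 mm above the desk when shut) and 152 mm in front of the hinge and 38 mm above it. Moves with the lid. Can be pinched from above across its thickness.
- lid_hinge (a point): Middle of the lid's hinge axis, 84 mm above the desk at the back edge of the box; fixed. The lid (167 x 184 x 10 mm, 0.2 to 0.4 kg, metal frame with a clear pane, a curved rubber tongue hanging into the box behind the front wall) turns about dry_box's +y through this point, its front going up.
- screwdriver: Bystander: thin blue-handled screwdriver, 144 mm long, 11 mm thick, lying on the desk in front of the box. Origin under its middle.
- jar: Bystander: small white jar with a black cap, 38 mm diameter, 50 mm tall, behind the deck. Origin under its centre.
- reel: Bystander: small blue reel, 46 mm diameter, 18 mm high, lying flat behind the deck. Origin under its centre.

How it is judged:
By the outcome, as a careful person would: the job done as asked, in the order asked, and still so for the second after the job is handed in, while the arm keeps its last pose, push and grip.
It also fails if it takes over 48 s, if anything falls off the work surface, if the arm or the gripper's body presses on something with over 40 N, if the wrist force passes 120 N, or if a joint passes its speed limit or range.

ROBOT

A 7-joint arm with a two-finger parallel gripper is mounted at the origin on a cart in front of the work surface, level with it; the furniture and walls round the work are solid. World frame = base frame: x ahead of the robot, y to its left, z up, the work surface at z = 0. Lengths are in mm, angles in degrees, forces in N, time in s.
With the tool pointing down it reaches from about 400 to 875 mm from the base axis. Payload 6.5 kg.
Tool frame: the origin (TCP) lies on the centre line of the jaws, within the pads' length; the fingertips stand tips_ahead ahead of it and the grasp point (between the pads) lies 5 mm behind it (tips_ahead is the distance from the TCP to the fingertips, in mm); x points along the fingers, z is the direction in which the jaws open and shut, and the axes are right-handed (so a half turn about x gives the same grasp; the last joint's range is limited). The gripper opens to 85 mm and grips with 20 to 120 N. Pads are 22 mm wide; open, the fingers measure 114 mm over their backs; the gripper's body (76 mm by 85 mm) begins 54 mm behind the grasp point. The pads swing forward as they close: fully open they stand 13 mm farther back than shut.
Start: joints at [-69.225, 30.733, -0.252, 88.115, 0.149, 61.152, -4.079], TCP at [270.251, 591.147, 245.29] pointing down, gripper open.
Joint ranges: [-154.64, 154.64], [-21.42, 123.67], [-72.66, 72.17], [13.99, 137.28], [-74.86, 254.86], [10.95, 109.41], [-158.01, 158.01]. Speed limits (degrees/s): [136.94, 136.94, 180, 180, 180, 180, 180].

INTERFACE

Orientations are given as [roll, pitch, yaw] about the fixed x, y, z axes, in that order (R = Rz(yaw) Ry(pitch) Rx(roll)).
In Python, from workcell import * gives the robot as it stands.
- The arm moves only by the tool apply_moves, never from a script. Its arguments are lists of equal length, an entry for each row: "grip": the closure, from 0 (fully open) to 1 (shut); "translation": the shift along the tool's x, y, z in units of 30 mm (1.0 is 30 mm), a list of three; "twist": the turn, a rotation vector about the tool's x, y, z in units of 5 degrees (1.0 is 5 degrees), a list of three. In form: {"grip": [grip, ...], "translation": [[x, y, z], ...], "twist": [[ax, ay, az], ...]}. A call has 1 to 12 rows; each row shifts and turns the commanded pose from where the row before left it, along the tool's axes as they then stand; what a row does not reach is not made up. A row lasts 1/10 s, in which the tool goes at most 50 mm and 8.59 degrees, less where a joint would pass 70% of its speed; a pose out of reach is approached as far as the arm can. A call is refused whole if a number of a shift passes 1 or a number of a turn 1, either way. A call with a gripper value outside its range is refused whole. The fingers move at their own pace and stop on an object; the grip force is fixed at half the most. Time passes only in rows, so rows that do not move let the fingers close. It gives the time, the measured TCP pose, the force and the opening at its end, in the units of the state.
- observe(): the state, without advancing time (a new reading comes with each control period).
- get_image(name): name is "scene" or "top" or "wrist"; returns (picture, depth): 420x560x3 uint8, blue, green, red; 420x560 float32, mm along the optical axis (not along the pixel's ray), 0 where there is no reading.
- calibration(name): a dict with "K" (3x3 intrinsics, pixels), "eye" and "orientation" of the camera in the world. Camera axes: x right, y up, looking along -z (the intrinsics and any distortion apply to the point x, -y, -z); pixel columns grow to the right and rows downward; lengths in mm; the calibration is good to about 2 mm. A picture is of the moment at which its call begins: read the wrist's pose just before it. calibration takes no time and is no camera call; for the wrist camera it gives the pose at the moment of the call.
- close_job(): hands the job in, once; it reports no verdict.
The state is a dict: "time_s": time; "q": joint angles; "joint_vel": joint speeds; "joint_efforts": joint torques, N m; "ee_pos": TCP position; "orientation": TCP orientation; "force": force on the tool from outside, world axes, zero at the start; "ft_torque": the same for the moment, N m; "finger_gap": finger opening in mm.
Only numpy, scipy, OpenCV 4.12 (cv2) and the standard library are available. Lean on these libraries where they do the work, as an engineer would, in place of code of your own. Each camera call takes 0.05 s, during which the arm holds its last target. There are 200 camera calls.

## Working session

There is one attempt and no reset: what is moved stays moved. The work goes in short steps, Python scripts to look and compute and a tool call to move; the robot and the scene stay as the last step left them, time stands still between calls to the robot, and variables do not carry over. Pictures are saved under pics/ and viewed, about 8 in all and at most 12, crops included, and the job is handed in when it is done.

Besides the shell and the picture viewer there is one more tool, called by a JSON object that holds its "fn" and its "kwargs". apply_moves: Moves the arm, as the interface text tells. Its arguments: {"type":"object","properties":{"grip":{"type":"array"},"translation":{"type":"array"},"twist":{"type":"array"}},"required":["grip","translation","twist"]}

```bash
mkdir -p pics
cat > h.py <<'E'
from workcell import *
import numpy as np, cv2
from scipy.spatial.transform import Rotation as R
def rot(o):
    o=np.array(o,float)
    return o if o.shape==(3,3) else R.from_euler('xyz',o,degrees=True).as_matrix()
def ray(c,u,v):
    K=np.array(c['K']); d=c.get('dist') or c.get('distortion')
    p=cv2.undistortPoints(np.array([[[u,v]]],float),K,None if d is None else np.array(d,float))[0,0]
    return rot(c['orientation'])@np.array([p[0],-p[1],-1.])
def at_z(c,u,v,z):
    r=ray(c,u,v); e=np.array(c['eye']); return e+r*(z-e[2])/r[2]
def at_d(c,u,v,d): return np.array(c['eye'])+ray(c,u,v)*d[int(v),int(u)]
E
python3 - <<'E'
from h import *
print(observe())
for n in('top','scene'):
    print(calibration(n)); p,d=get_image(n); cv2.imwrite(f'pics/{n}.png',p); np.save(f'pics/{n}.npy',d)
E
```

```text
{'time_s': 0.0, 'q': array([-69.2254097 ,  30.77635188,  -0.25693649,  88.17207611,
         0.14781136,  61.15241592,  -4.07925971]), 'joint_vel': array([-0.05824995,  0.10975943,  0.06528074,  0.00325254,  0.01984991,
       -0.0549764 ,  0.0354134 ]), 'joint_efforts': array([ 8.56354491e-04, -5.83394873e+01,  1.04872551e+00, -2.59098315e+01,
        1.22395283e-02,  9.64342413e-03,  2.59615177e-06]), 'ee_pos': array([269.97440007, 590.59647991, 244.41621095]), 'orientation': array([-177.13338154,   89.89947026, -111.69493353]), 'force': array([0.6673116 , 0.51291037, 0.09929837]), 'ft_torque': array([ 0.03125448,  0.00827809, -0.00101154]), 'finger_gap': 85.33055319474424}
{'K': array([[513.74198444,   0.        , 274.81551594],
       [  0.        , 513.74198444, 207.94025611],
       [  0.        ,   0.        ,   1.        ]]), 'eye': array([ 438.66417601, -137.84289089, 1029.75166903]), 'orientation': array([ 10.04681324,   1.39062244, -90.47539662])}
{'K': array([[405.0432474 ,   0.        , 283.89510566],
       [  0.        , 405.0432474 , 201.70352754],
       [  0.        ,   0.        ,   1.        ]]), 'eye': array([104.40392639, 133.83678354, 742.36643124]), 'orientation': array([  41.50371499,    0.82313718, -116.00416196])}
```

View pics/top.png

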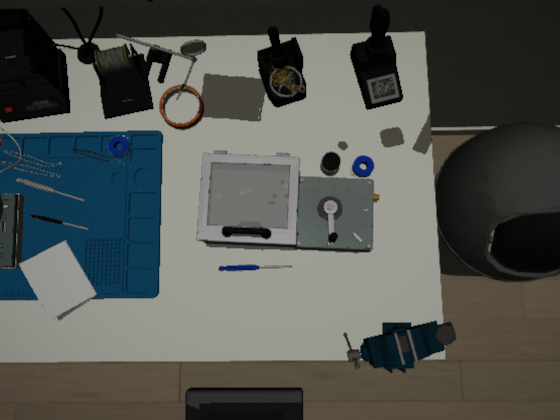

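View pics/scene.png

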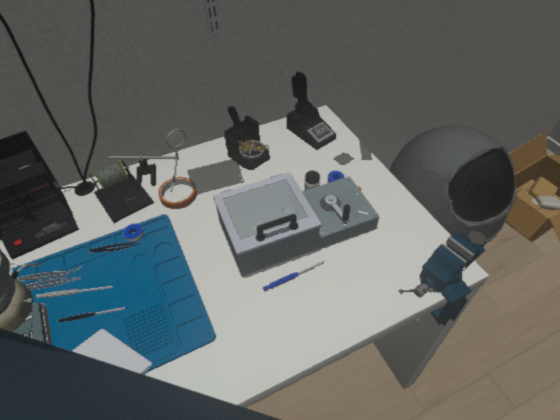

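The top view shows the box at about (250,197), the handle at (246,231), the lever pivot at (330,207) with its post near (333,238), and the long mark at about (358,237). I'll enlarge that area.

Run:
```python
import cv2
p=cv2.imread('pics/top.png')[145:285,190:390]
cv2.imwrite('pics/crop.png',cv2.resize(p,None,fx=4,fy=4,interpolation=cv2.INTER_CUBIC))
```

```text
(no output)
```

View pics/crop.png

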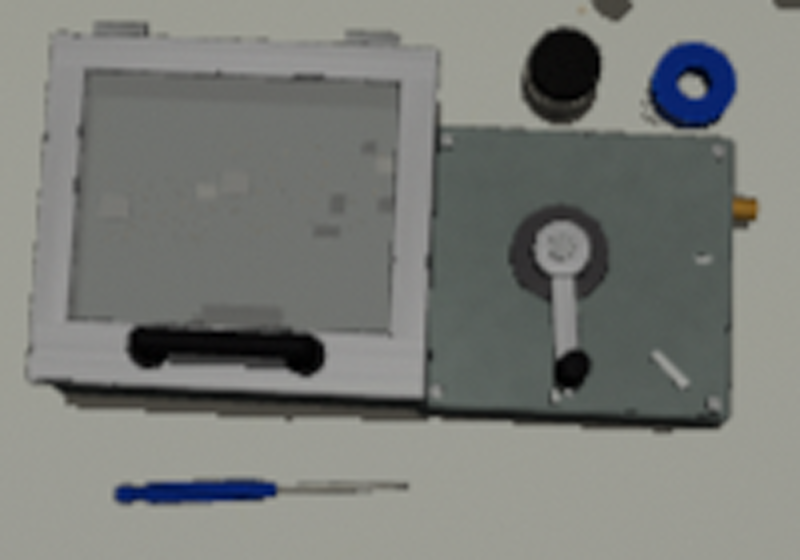

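Run:
```python
from h import *
c=calibration('top'); d=np.load('pics/top.npy')
P=dict(bl=(55,37,92),br=(437,48,92),fl=(30,380,92),fr=(425,400,92),h1=(148,346,122),h2=(307,354,122),pane=(240,220,90),
dbr=(733,138,45),dfr=(720,415,45),mark=(670,369,45),mark_r=(703,258,45),mark_f=(557,395,45),hub=(563,247,65),post=(575,360,95),
sd1=(115,494,5),sd2=(408,486,3),jar=(565,62,50),reel=(693,84,18))
W={}
for k,(x,y,z) in P.items():
    u,v=190+(x+.5)/4-.5,145+(y+.5)/4-.5
    W[k]=at_z(c,u,v,z); print(k,W[k].round(1),'depth:',at_d(c,round(u),round(v),d).round(1))
for a,b in(('bl','br'),('fl','fr'),('bl','fl'),('br','fr'),('h1','h2'),('dbr','dfr'),('hub','mark'),('hub','post')):
    v=W[b]-W[a]; print(a,b,np.hypot(*v[:2]).round(1),np.degrees(np.arctan2(v[1],v[0])).round(2))
```

```text
bl [710.9  18.2  92. ] depth: [710.6  18.9  91.9]
br [ 702.7 -162.6   92. ] depth: [ 7.277e+02 -1.653e+02  3.000e-01]
fl [547.6  27.1  92. ] depth: [557.5  43.5  -0. ]
fr [ 536.4 -154.4   92. ] depth: [ 541.1 -155.6   39.5]
h1 [558.8 -30.8 122. ] depth: [558.4 -32.  126.8]
h2 [ 554.4 -101.7  122. ] depth: [ 554.3 -101.2  124.2]
pane [621.7 -69.5  90. ] depth: [621.5 -70.   87.4]
dbr [ 668.2 -307.9   45. ] depth: [ 6.790e+02 -3.159e+02 -1.000e-01]
dfr [ 532.6 -296.    45. ] depth: [ 533.4 -297.    43.9]
mark [ 555. -273.   45.] depth: [ 554.6 -272.6   46.2]
mark_r [ 608.8 -290.9   45. ] depth: [ 609.  -290.1   45.7]
mark_f [ 543.  -218.6   45. ] depth: [ 543.7 -218.8   45.6]
hub [ 611.5 -221.7   65. ] depth: [ 613.2 -221.4   59.5]
post [ 553.7 -223.1   95. ] depth: [ 553.  -222.4   95.2]
sd1 [500.2  -1.1   5. ] depth: [ 5.008e+02  4.000e-01 -3.000e-01]
sd2 [ 502.9 -146.9    3. ] depth: [ 503.4 -147.7   -1.3]
jar [ 706.5 -226.4   50. ] depth: [ 707.1 -226.8   48.6]
reel [ 702.8 -293.6   18. ] depth: [ 706.9 -296.7   -0.8]
bl br 181.0 -92.57
fl fr 181.9 -93.53
bl fl 163.5 176.87
br fr 166.5 177.17
h1 h2 71.1 -93.55
dbr dfr 136.2 175.02
hub mark 76.4 -137.76
hub post 57.9 -178.58
```

```bash
cat >> h.py <<'E'
def to(p,o=None):
    s=observe(); M=rot(s['orientation']); d=M.T@(np.array(p)-s['ee_pos'])
    print('tool shift mm',d.round(1),'units',(d/30).round(3),'tool axes x,y,z',M.T.round(3).tolist())
E
python3 - <<'E'
from h import *
import workcell
print([k for k in dir(workcell) if not k.startswith('_')])
for k in dir(workcell):
    if 'tip' in k.lower(): print(k,getattr(workcell,k))
to((553.7,-223,200))
d=np.load('pics/top.npy');c=calibration('top')
A=np.array([270,591.]);B=np.array([554,-223.]);t=(B-A)/np.linalg.norm(B-A)
for n in('top','scene'):
    d=np.load(f'pics/{n}.npy');c=calibration(n)
    best={}
    for v in range(0,420,3):
        for u in range(0,560,3):
            if d[v,u]>0:
                p=at_d(c,u,v,d); q=p[:2]-A; s=q@t
                if -50<s<900 and abs(q[0]*t[1]-q[1]*t[0])<110:
                    b=int(s//100); 
                    if p[2]>best.get(b,[0,0,-99])[2]: best[b]=p
    print(n,{k:best[k].round().tolist() for k in sorted(best)})
E
```

```text
['Unreachable', 'calibration', 'close_job', 'get_image', 'observe', 'tips_ahead']
tips_ahead 14.0
tool shift mm [  45.5 -596.2 -622.1] units [  1.517 -19.875 -20.736] tool axes x,y,z [[-0.001, -0.001, -1.0], [-0.91, 0.416, -0.0], [0.416, 0.91, -0.001]]
top {1: [349.0, 427.0, 4.0], 2: [441.0, 338.0, 41.0], 3: [429.0, 326.0, 40.0], 4: [486.0, 194.0, 11.0], 5: [509.0, 129.0, 9.0], 6: [563.0, -29.0, 129.0], 7: [563.0, -71.0, 130.0], 8: [628.0, -152.0, 95.0]}
scene {3: [475.0, 298.0, 23.0], 4: [446.0, 144.0, 9.0], 5: [513.0, 128.0, 8.0], 6: [565.0, -26.0, 128.0], 7: [562.0, -49.0, 128.0], 8: [560.0, -222.0, 94.0]}
```

{"fn": "apply_moves", "kwargs": {"grip": [0, 0, 0, 0, 0, 0, 0, 0, 0, 0, 0, 0], "translation": [[0, -0.5, -0.5], [0, -0.9, -0.95], [0, -0.9, -0.95], [0, -0.9, -0.95], [0, -0.9, -0.95], [0, -0.9, -0.95], [0, -0.9, -0.95], [0, -0.9, -0.95], [0, -0.9, -0.95], [0, -0.9, -0.95], [0, -0.9, -0.95], [0, -0.9, -0.95]], "twist": [[0, 0, 0], [0, 0, 0], [0, 0, 0], [0, 0, 0], [0, 0, 0], [0, 0, 0], [0, 0, 0], [0, 0, 0], [0, 0, 0], [0, 0, 0], [0, 0, 0], [0, 0, 0]]}}

```text
time_s: 1.3
ee_pos: [417.5, 161.0, 245.2]
orientation: [115.4, 90.0, -179.2]
force: [1.3, 0.4, 0.1]
finger_gap: 85.1
```

{"fn": "apply_moves", "kwargs": {"grip": [0, 0, 0, 0, 0, 0, 0, 0, 0, 0, 0, 0], "translation": [[0, -0.9, -0.95], [0, -0.9, -0.95], [0, -0.9, -0.95], [0, -0.9, -0.95], [0, -0.9, -0.95], [0, -0.9, -0.95], [0, -0.9, -0.95], [0, -0.9, -0.95], [0, -0.9, -0.95], [0, -0.7, -0.7], [0, -0.4, -0.4], [0, 0, 0]], "twist": [[0, 0, 0], [0, 0, 0], [0, 0, 0], [0, 0, 0], [0, 0, 0], [0, 0, 0], [0, 0, 0], [0, 0, 0], [0, 0, 0], [0, 0, 0], [0, 0, 0], [0, 0, 0]]}}

```text
time_s: 2.5
ee_pos: [548.0, -217.5, 245.0]
orientation: [-176.8, 89.9, -111.5]
force: [-0.3, -0.1, -0.4]
finger_gap: 85.5
```

{"fn": "apply_moves", "kwargs": {"grip": [0, 0, 0, 0, 0, 0, 0, 0, 0, 0, 0, 0], "translation": [[0, 0, 0], [0, 0, 0], [0, 0, 0], [0, 0, 0], [0, 0, 0], [0, 0, 0], [0, 0, 0], [0, 0, 0], [0, 0, 0], [0, 0, 0], [0, 0, 0], [0, 0, 0]], "twist": [[1, 0, 0], [1, 0, 0], [1, 0, 0], [1, 0, 0], [1, 0, 0], [1, 0, 0], [1, 0, 0], [1, 0, 0], [1, 0, 0], [1, 0, 0], [1, 0, 0], [1, 0, 0]]}}

```text
time_s: 3.7
ee_pos: [547.9, -212.9, 245.0]
orientation: [104.6, 89.9, 109.9]
force: [-0.1, 0.7, 0.1]
finger_gap: 85.6
```

{"fn": "apply_moves", "kwargs": {"grip": [0, 0, 0, 0, 0, 0, 0, 0, 0, 0, 0, 0], "translation": [[0, 0, 0], [0, 0, 0], [0, 0, 0], [0, 0, 0], [0, 0, 0], [0, 0, 0], [0, 0, 0], [0, 0, 0], [0, 0, 0], [0, 0, 0], [0, 0, 0], [0, 0, 0]], "twist": [[1, 0, 0], [1, 0, 0], [1, 0, 0], [1, 0, 0], [1, 0, 0], [1, 0, 0], [1, 0, 0], [1, 0, 0], [1, 0, 0], [1, 0, 0], [1, 0, 0], [1, 0, 0]]}}

```text
time_s: 4.9
ee_pos: [547.9, -212.9, 244.8]
orientation: [161.8, 89.9, 107.2]
force: [-0.7, -0.2, 0.4]
finger_gap: 85.4
```

{"fn": "apply_moves", "kwargs": {"grip": [0, 0, 0, 0, 0], "translation": [[0, 0, 0], [0, 0, 0], [0, 0, 0], [0, 0, 0], [0, 0, 0]], "twist": [[1, 0, 0], [1, 0, 0], [1, 0, 0], [1, 0, 0], [0, 0, 0]]}}

```text
time_s: 5.4
ee_pos: [548.0, -213.1, 244.7]
orientation: [-166.9, 89.9, 118.6]
force: [-0.6, -0.4, -0.3]
finger_gap: 85.3
```

Run:
```python
from h import *
s=observe();print(s['time_s'],s['ee_pos'],s['q'].round(1),s['force'])
to((553.7,-223,72))
c=calibration('wrist');p,d=get_image('wrist'); cv2.imwrite('pics/w1.png',p); np.save('pics/w1.npy',d)
import pickle;pickle.dump(c,open('pics/w1.pkl','wb'));print(c)
```

```text
5.4 [ 548.01414872 -213.09569368  244.71609395] [-21.   34.5  54.9 100.1 -31.6  62.4 -29.9] [-0.56661198 -0.40107458 -0.26513382]
tool shift mm [172.7   2.9  11.4] units [5.756 0.097 0.38 ] tool axes x,y,z [[-0.001, 0.002, -1.0], [0.964, 0.267, -0.0], [0.267, -0.964, -0.002]]
{'K': array([[289.71605089,   0.        , 289.19909172],
       [  0.        , 289.71605089, 207.0692245 ],
       [  0.        ,   0.        ,   1.        ]]), 'eye': array([ 622.94821278, -192.80931395,  372.94613488]), 'orientation': array([-18.0792983 ,   0.12340203, -74.51626387])}
```

View pics/w1.png

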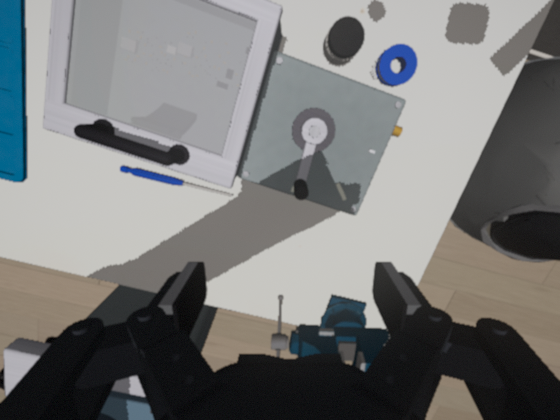

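The wrist view shows the post top at about (302,187), the hub at (314,131) and the long mark at (342,191), with the handle from (82,131) to (180,155).

Run:
```python
from h import *
import pickle
c=pickle.load(open('pics/w1.pkl','rb'));d=np.load('pics/w1.npy')
for n,u,v,z in(('post',302,187,95),('hub',314,131,59.5),('mark',342,191,45),('mr',372,151,45),('h1',88,131,122),('h2',178,155,122)):
    print(n,at_z(c,u,v,z).round(1),at_d(c,u,v,d).round(1))
```

```text
post [ 558.8 -223.1   95. ] [ 558.3 -223.3   92.6]
hub [ 611.9 -222.1   59.5] [ 612.  -221.9   61.9]
mark [ 555.2 -274.9   45. ] [ 555.4 -274.6   46.2]
mr [ 608.  -292.4   45. ] [ 608.  -292.5   44.5]
h1 [563.4 -33.3 122. ] [564.5 -36.2 126.6]
h2 [ 563.7 -109.3  122. ] [ 560.8 -105.1  109.6]
```

{"fn": "apply_moves", "kwargs": {"grip": [0.4, 0.4, 0.4, 0.4, 0.4, 0.4, 0.4, 0.4, 0.4, 0.4, 0.4], "translation": [[0, 0.1, 0.38], [0.5, 0, 0], [0.8, 0, 0], [0.8, 0, 0], [0.8, 0, 0], [0.8, 0, 0], [0.8, 0, 0], [0.6, 0, 0], [0.4, 0, 0], [0.25, 0, 0], [0, 0, 0]], "twist": [[0, 0, 0], [0, 0, 0], [0, 0, 0], [0, 0, 0], [0, 0, 0], [0, 0, 0], [0, 0, 0], [0, 0, 0], [0, 0, 0], [0, 0, 0], [0, 0, 0]]}}

```text
time_s: 6.55
ee_pos: [553.7, -225.5, 72.1]
orientation: [-125.5, 89.9, 159.9]
force: [0.3, -1.0, -0.3]
finger_gap: 51.2
```

Run:
```python
from h import *
s=observe();print(s['time_s'],s['ee_pos'],s['q'].round(1),s['force'],s['finger_gap'])
to((554,-223,72))
p,d=get_image('wrist'); cv2.imwrite('pics/w2.png',p)
```

```text
6.55 [ 553.73575269 -225.47646643   72.12051149] [-11.9  47.5  43.1 104.1 -43.8  46.7 -20.8] [ 0.30342035 -1.04439576 -0.28238595] 51.18339081350405
tool shift mm [ 0.1  0.9 -2.3] units [ 0.004  0.03  -0.077] tool axes x,y,z [[-0.001, 0.0, -1.0], [0.964, 0.266, -0.001], [0.266, -0.964, -0.001]]
```

View pics/w2.png

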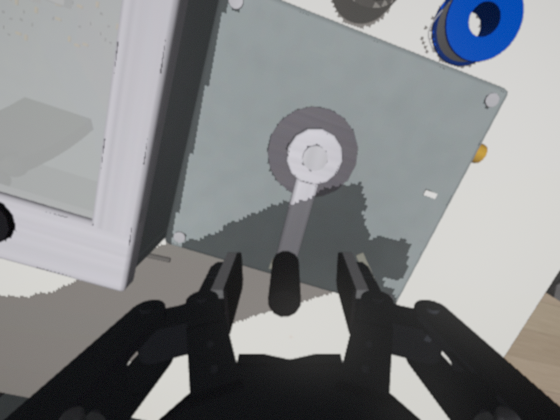

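The post at (285,283) stands between the pads, which are at about 240 and 340, so I can close.

{"fn": "apply_moves", "kwargs": {"grip": [1, 1, 1, 1, 1, 1, 1], "translation": [[0, 0, 0], [0, 0, 0], [0, 0, 0], [0, 0, 0], [0, 0, 0], [0, 0, 0], [0, 0, 0]], "twist": [[0, 0, 0], [0, 0, 0], [0, 0, 0], [0, 0, 0], [0, 0, 0], [0, 0, 0], [0, 0, 0]]}}

```text
time_s: 7.3
ee_pos: [554.2, -225.4, 73.5]
orientation: [116.8, 90.0, 42.3]
force: [-2.4, 2.1, 6.5]
finger_gap: 13.8
```

Run:
```python
from h import *
s=observe();print(s['time_s'],s['ee_pos'],s['force'],s['finger_gap'])
P=np.array([612.5,-222.]);v=s['ee_pos'][:2]-P
print(np.hypot(*v),np.degrees(np.arctan2(v[1],v[0]))%360)
a0=np.arctan2(v[1],v[0])%(2*np.pi);M=rot(s['orientation']);q=s['ee_pos'].copy()
for k in range(1,9):   # 8 steps to 221.7 deg, each with a 5 deg turn
    a=a0+(np.radians(221.7)-a0)*k/8; r=np.hypot(*v); n=np.r_[P+r*np.array([np.cos(a),np.sin(a)]),q[2]]
    d=M.T@(n-q); print((d/30).round(2)); q=n; M=M@R.from_rotvec([-np.radians(5),0,0]).as_matrix()
```

```text
7.3 [ 554.19228865 -225.41926271   73.50826568] [-2.37654096  2.05758521  6.47254251] 13.799285697504978
58.40788097424115 183.35607783025486
[-0.   -0.03  0.16]
[-0.   -0.03  0.16]
[-0.   -0.03  0.16]
[-0.   -0.03  0.16]
[-0.   -0.03  0.16]
[-0.   -0.03  0.16]
[-0.   -0.03  0.16]
[-0.   -0.03  0.16]
```

{"fn": "apply_moves", "kwargs": {"grip": [1, 1, 1, 1, 1, 1, 1, 1, 1, 1, 1], "translation": [[0, -0.03, 0.16], [0, -0.03, 0.16], [0, -0.03, 0.16], [0, -0.03, 0.16], [0, -0.03, 0.16], [0, -0.03, 0.16], [0, -0.03, 0.16], [0, -0.03, 0.16], [0, 0, 0], [0, 0, 0], [0, 0, 0]], "twist": [[-1, 0, 0], [-1, 0, 0], [-1, 0, 0], [-1, 0, 0], [-1, 0, 0], [-1, 0, 0], [-1, 0, 0], [-1, 0, 0], [0, 0, 0], [0, 0, 0], [0, 0, 0]]}}

```text
time_s: 8.4
ee_pos: [569.7, -262.0, 73.6]
orientation: [-4.2, 89.8, -38.8]
force: [3.8, -3.4, 2.3]
finger_gap: 13.7
```

Run:
```python
from h import *
import pickle
s=observe();print(s['time_s'],s['ee_pos'],s['force'],s['finger_gap'],s['q'].round(1))
v=s['ee_pos'][:2]-np.array([612.5,-222.]);print(np.hypot(*v),np.degrees(np.arctan2(v[1],v[0]))%360)
c=calibration('wrist');p,d=get_image('wrist');t,_=get_image('top');pickle.dump((c,d),open('pics/w3.pkl','wb'))
t=cv2.resize(t[190:270,290:390],None,fx=5,fy=5,interpolation=cv2.INTER_CUBIC)
w=p[60:360,150:450]
cv2.imwrite('pics/w3.png',np.hstack([w,cv2.resize(t,(375,300))]))
```

```text
8.4 [ 569.74247181 -262.01542495   73.61366887] [ 3.79601706 -3.44196872  2.28848804] 13.691700109561982 [ -2.5  45.8  33.7  99.3 -34.   45.2  13.1]
58.56142459362537 223.1025987398424
```

View pics/w3.png

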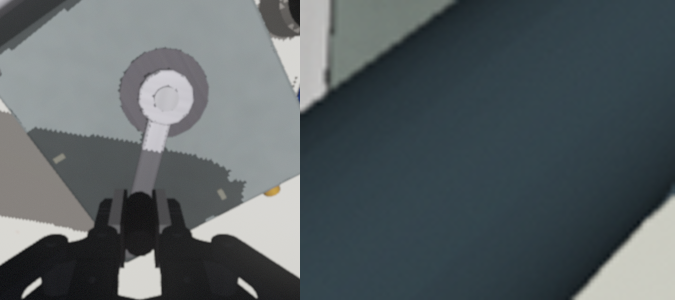

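The short marks are at wrist pixels (209,218) and (371,254), the hub is at (316,158), and the lever arm passes through about (296,235). The long mark is hidden under the post, as it should be. I'll work out the angle.

Run:
```python
from h import *
import pickle
c,d=pickle.load(open('pics/w3.pkl','rb'))
f=lambda u,v,z:at_z(c,u,v,z)
print('hub depth',at_d(c,316,158,d),'arm',at_d(c,297,230,d),at_d(c,301,210,d))
h=f(316,158,60)[:2]
for n,u,v,z in(('mf',209,218,45),('mr',371,254,45),('arm',297,230,60),('arm2',305,195,60),('posttop',289,257,95)):
    p=f(u,v,z)[:2]-h; print(n,(p+h).round(1),np.hypot(*p).round(1),(np.degrees(np.arctan2(p[1],p[0]))%360).round(2))
```

```text
hub depth [ 611.98925671 -221.82086939   61.73095799] arm [ 582.34396193 -249.34297659   56.86893288] [ 590.62421787 -240.86900239   57.68757997]
mf [ 542.4 -218.5] 69.6 177.03
mr [ 607.7 -292. ] 70.0 266.46
arm [ 583.  -248.2] 39.0 221.99
arm2 [ 597.1 -234.7] 19.4 220.19
posttop [ 580.9 -243.6] 37.8 214.67
```

{"fn": "apply_moves", "kwargs": {"grip": [0.4, 0.4, 0.4, 0.4, 0.4, 0.4, 0.4, 0.4, 0.4, 0.4], "translation": [[0, 0, 0], [0, 0, 0], [0, 0, 0], [-0.3, 0, 0], [-0.6, 0, 0], [-0.8, 0, 0], [-0.8, 0, 0], [-0.8, 0, 0], [-0.6, 0, 0], [-0.2, 0, 0]], "twist": [[0, 0, 0], [0, 0, 0], [0, 0, 0], [0, 0, 0], [0, 0, 0], [0, 0, 0], [0, 0, 0], [0, 0, 0], [0, 0, 0], [0, 0, 0]]}}

```text
time_s: 9.5
ee_pos: [569.6, -261.9, 199.3]
orientation: [15.5, 89.7, -19.1]
force: [0.2, -0.2, -0.2]
finger_gap: 51.2
```

Run:
```python
from h import *
import pickle
s=observe();print(s['time_s'],s['ee_pos'],s['force'],s['finger_gap'])
c=calibration('wrist');p,d=get_image('wrist');pickle.dump((c,d),open('pics/w4.pkl','wb'))
cv2.imwrite('pics/w4f.png',p)
cv2.imwrite('pics/w4.png',cv2.resize(p[60:260,200:400],None,fx=3,fy=3,interpolation=cv2.INTER_CUBIC))
to((557,-65,200))
```

```text
9.5 [ 569.61490395 -261.88907663  199.34000754] [ 0.17627574 -0.23717474 -0.1623719 ] 51.23747939791153
tool shift mm [  -1.4  154.8 -122. ] units [-0.046  5.161 -4.066] tool axes x,y,z [[0.004, -0.001, -1.0], [0.568, 0.823, 0.001], [0.823, -0.568, 0.004]]
```

View pics/w4.png

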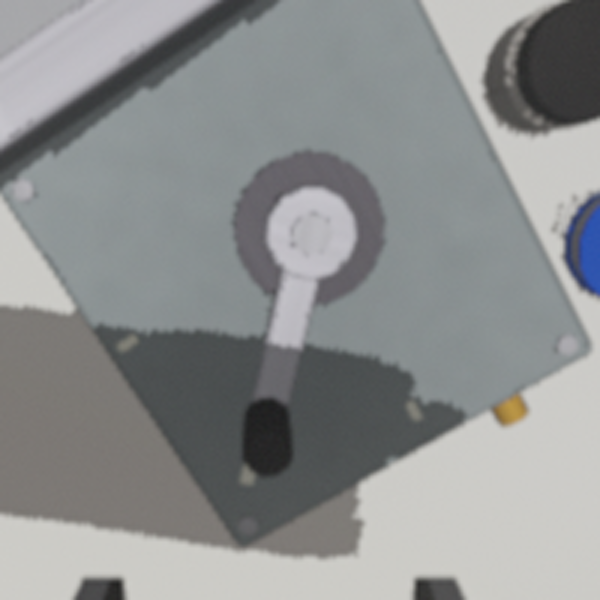

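The lever arm runs from hub (312,232) towards (276,378), and the end of the mark shows at (247,476) just beyond the post's foot. I'll compute the angles.

Run:
```python
from h import *
import pickle
c,d=pickle.load(open('pics/w4.pkl','rb'))
f=lambda x,y,z:at_z(c,200+(x+.5)/3-.5,60+(y+.5)/3-.5,z)
h=f(312,232,61)[:2]
for n,u,v,z in(('mf',127,343,45),('mr',414,409,45),('mark_end',247,476,45),('arm',276,378,58),('arm2',288,330,58),('posttop',267,425,95),('postlow',267,450,70)):
    p=f(u,v,z)[:2]-h; print(n,(p+h).round(1),np.hypot(*p).round(1),(np.degrees(np.arctan2(p[1],p[0]))%360).round(2))
```

```text
mf [ 542.5 -218.4] 70.1 177.14
mr [ 608.4 -291.5] 69.7 266.7
mark_end [ 548.2 -279.1] 86.0 221.68
arm [ 577.8 -253.3] 46.8 222.28
arm2 [ 589.6 -242.7] 30.9 222.5
posttop [ 572.8 -255.3] 51.8 220.19
postlow [ 564.  -268.3] 67.1 223.76
```

{"fn": "apply_moves", "kwargs": {"grip": [0.4, 0.4, 0.4, 0.4, 0.4, 0.4, 0.4, 0.4], "translation": [[0, 0.4, -0.3], [0, 0.8, -0.65], [0, 0.9, -0.7], [0, 0.9, -0.7], [0, 0.9, -0.7], [0, 0.8, -0.65], [0, 0.43, -0.35], [0, 0, 0]], "twist": [[0, 0, 0], [0, 0, 0], [0, 0, 0], [0, 0, 0], [0, 0, 0], [0, 0, 0], [0, 0, 0], [0, 0, 0]]}}

```text
time_s: 10.35
ee_pos: [554.8, -60.6, 194.4]
orientation: [178.3, 89.8, 144.1]
force: [-0.5, -0.7, 0.8]
finger_gap: 51.3
```

{"fn": "apply_moves", "kwargs": {"grip": [0.4, 0.4, 0.4, 0.4, 0.4, 0.4, 0.4, 0.4, 0.4], "translation": [[0, 0, 0], [0, 0, 0], [0, 0, 0], [0, 0, 0], [0, 0, 0], [0, 0, 0], [0, 0, 0], [0, 0, 0], [0, 0, 0]], "twist": [[-0.9, 0, 0], [-0.9, 0, 0], [-0.9, 0, 0], [-0.9, 0, 0], [-0.9, 0, 0], [-0.9, 0, 0], [-0.88, 0, 0], [0, 0, 0], [0, 0, 0]]}}

```text
time_s: 11.25
ee_pos: [555.4, -65.9, 195.4]
orientation: [-165.5, 90.0, -168.8]
force: [0.1, 0.0, 0.2]
finger_gap: 50.8
```

Run:
```python
from h import *
import pickle
s=observe();print(s['time_s'],s['ee_pos'],s['force'],s['q'].round(1))
c=calibration('wrist');p,d=get_image('wrist');pickle.dump((c,d),open('pics/w5.pkl','wb'))
cv2.imwrite('pics/w5.png',p)
to((557,-66,117))
```

```text
11.25 [555.36245841 -65.89529813 195.42583903] [0.08143799 0.01079832 0.24557038] [-23.1  28.6  33.7 106.2 -19.9  51.2  16.6]
tool shift mm [78.5 -0.2  1.6] units [ 2.617 -0.005  0.052] tool axes x,y,z [[-0.001, -0.0, -1.0], [0.058, 0.998, -0.0], [0.998, -0.058, -0.001]]
```

View pics/w5.png

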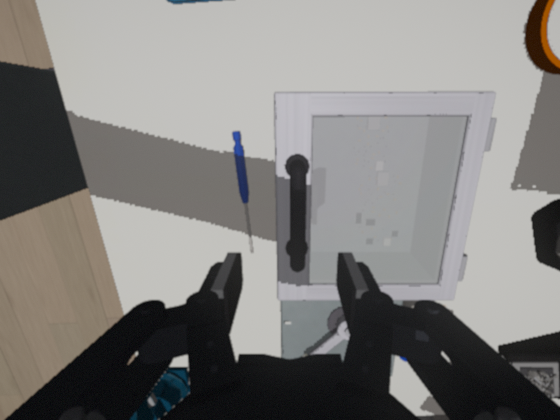

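The handle bar is at column 297, from (297,165) to about (298,255). It is parallel to the pads and centred between them, since they stand at about 240 and 338.

Run:
```python
from h import *
import pickle
c,d=pickle.load(open('pics/w5.pkl','rb'))
for u,v in((297,165),(297.5,205),(297.5,225),(297.5,250)): print(at_z(c,u,v,122).round(1),at_d(c,u,v,d).round(1))
```

```text
[561.5 -22.3 122. ] [561.6 -22.5 120.9]
[560.4 -51.6 122. ] [560.4 -50.  127.2]
[559.7 -67.3 122. ] [559.6 -65.3 127.2]
[558.6 -87.9 122. ] [558.6 -85.2 127.5]
```

{"fn": "apply_moves", "kwargs": {"grip": [0.4, 0.4, 0.4, 0.4, 0.4, 0.4, 0.4, 1, 1, 1, 1, 1], "translation": [[0.3, 0, 0.08], [0.6, 0, 0], [0.7, 0, 0], [0.5, 0, 0], [0.35, 0, 0], [0.15, 0, 0], [0, 0, 0], [0, 0, 0], [0, 0, 0], [0, 0, 0], [0, 0, 0], [0, 0, 0]], "twist": [[0, 0, 0], [0, 0, 0], [0, 0, 0], [0, 0, 0], [0, 0, 0], [0, 0, 0], [0, 0, 0], [0, 0, 0], [0, 0, 0], [0, 0, 0], [0, 0, 0], [0, 0, 0]]}}

```text
time_s: 12.5
ee_pos: [561.5, -65.6, 119.1]
orientation: [-5.7, 89.6, -8.9]
force: [6.9, -1.1, -4.3]
finger_gap: 9.7
```

Run:
```python
from h import *
s=observe();print(s['time_s'],s['ee_pos'],s['force'],s['finger_gap'],s['orientation'])
```

```text
12.5 [561.54828682 -65.63233879 119.07028648] [ 6.87853751 -1.06859716 -4.34564344] 9.735197201664132 [-5.70874001 89.58895691 -8.85640935]
```

{"fn": "apply_moves", "kwargs": {"grip": [1, 1, 1, 1, 1, 1, 1, 1], "translation": [[-0.04, 0, 0.01], [-0.04, 0, 0.01], [-0.04, 0, 0.01], [-0.04, 0, 0.01], [-0.04, 0, 0.01], [-0.04, 0, 0.01], [0, 0, 0], [0, 0, 0]], "twist": [[0, 0.09, 0], [0, 0.09, 0], [0, 0.09, 0], [0, 0.09, 0], [0, 0.09, 0], [0, 0.09, 0], [0, 0, 0], [0, 0, 0]]}}

```text
time_s: 13.3
ee_pos: [563.1, -65.7, 125.2]
orientation: [-178.3, 87.7, 178.6]
force: [8.7, -1.4, -11.9]
finger_gap: 9.6
```

{"fn": "apply_moves", "kwargs": {"grip": [1, 1, 1, 1, 1, 1, 1, 1], "translation": [[-0.04, 0, 0.01], [-0.04, 0, 0.01], [-0.04, 0, 0.01], [-0.04, 0, 0.01], [-0.04, 0, 0.01], [-0.04, 0, 0.01], [0, 0, 0], [0, 0, 0]], "twist": [[0, 0.09, 0], [0, 0.09, 0], [0, 0.09, 0], [0, 0.09, 0], [0, 0.09, 0], [0, 0.09, 0], [0, 0, 0], [0, 0, 0]]}}

```text
time_s: 14.1
ee_pos: [565.4, -65.9, 132.9]
orientation: [-179.5, 85.0, 177.4]
force: [7.3, -1.5, -4.6]
finger_gap: 10.0
```

Run:
```python
from h import *
s=observe();print(s['time_s'],s['ee_pos'],s['force'],s['finger_gap'])
p,d=get_image('wrist'); t,_=get_image('scene')
cv2.imwrite('pics/w6.png',np.hstack([p[60:360,180:520],cv2.resize(t[150:300,190:390],(400,300))]))
```

```text
14.1 [565.44192053 -65.88343222 132.92042117] [ 7.34053308 -1.46117074 -4.58900879] 9.97007520243968
```

View pics/w6.png

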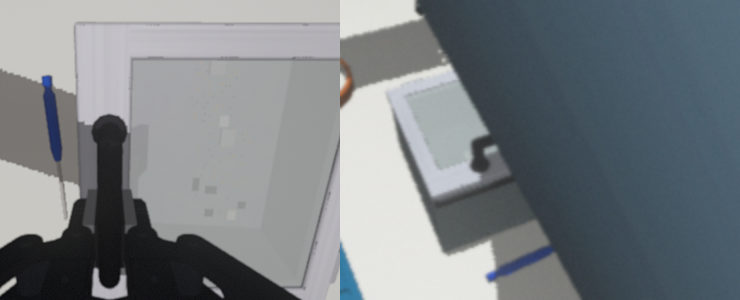

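{"fn": "apply_moves", "kwargs": {"grip": [1, 1, 1, 1, 1, 1, 1, 1, 1, 1, 1, 1], "translation": [[-0.04, 0, 0.01], [-0.04, 0, 0.01], [-0.04, 0, 0.01], [-0.04, 0, 0.01], [-0.04, 0, 0.01], [-0.04, 0, 0.01], [-0.04, 0, 0.01], [-0.04, 0, 0.01], [-0.04, 0, 0.01], [-0.04, 0, 0.01], [0, 0, 0], [0, 0, 0]], "twist": [[0, 0.09, 0], [0, 0.09, 0], [0, 0.09, 0], [0, 0.09, 0], [0, 0.09, 0], [0, 0.09, 0], [0, 0.09, 0], [0, 0.09, 0], [0, 0.09, 0], [0, 0.09, 0], [0, 0, 0], [0, 0, 0]]}}

```text
time_s: 15.4
ee_pos: [569.6, -66.1, 144.1]
orientation: [-179.8, 80.4, 177.1]
force: [6.0, -1.1, -3.3]
finger_gap: 9.6
```

Run:
```python
from h import *
import pickle
s=observe();print(s['time_s'],s['ee_pos'],s['force'],s['finger_gap'],abs(s['joint_vel']).max())
c=calibration('wrist');p,d=get_image('wrist'); pickle.dump((c,d),open('pics/w7.pkl','wb'))
cv2.imwrite('pics/w7.png',p)
```

```text
15.4 [569.59827425 -66.06665289 144.13221635] [ 6.00792781 -1.12283166 -3.25965554] 9.600737182647308 0.1963856986525563
```

View pics/w7.png

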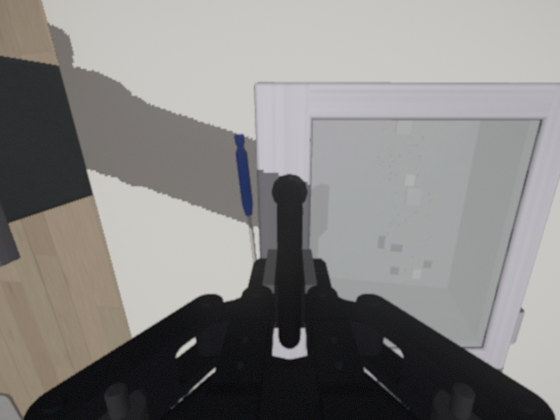

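The bar is in the pads at (290,255) and the lid's left frame strip runs along row 100. I'll measure the tilt from the depth along that strip.

Run:
```python
from h import *
import pickle
c,d=pickle.load(open('pics/w7.pkl','rb'))
P=np.array([at_d(c,u,v,d) for v in(97,102,107) for u in range(268,540,8)])
a,b=np.polyfit(P[:,0],P[:,2],1); print('slope deg',np.degrees(np.arctan(a)),'rad',np.arctan(a),'resid',np.std(P[:,2]-a*P[:,0]-b))
print(P[0].round(1),P[33].round(1)); print('front edge z',at_d(c,262,105,d),at_d(c,262,140,d),at_d(c,262,165,d))
```

```text
slope deg -13.105119069241523 rad -0.22872747662415932 resid 21.72347502595179
[557.7  20.8 119.6] [688.   13.6  97.4]
front edge z [554.41116586  17.21883857 119.97136534] [ 5.52637494e+02 -1.00572973e-01  1.18848984e+02] [551.8344868  -13.12284418 120.03050112]
```

{"fn": "apply_moves", "kwargs": {"grip": [1, 1, 1, 1, 1, 1, 1, 1], "translation": [[-0.04, 0, 0.01], [0, 0, 0], [0, 0, 0], [0, 0, 0], [0, 0, 0], [0, 0, 0], [0, 0, 0], [0, 0, 0]], "twist": [[0, 0.09, 0], [0, 0, 0], [0, 0, 0], [0, 0, 0], [0, 0, 0], [0, 0, 0], [0, 0, 0], [0, 0, 0]]}}

```text
time_s: 16.25
ee_pos: [570.1, -66.1, 145.3]
orientation: [-179.8, 80.0, 177.1]
force: [6.0, -1.3, -4.6]
finger_gap: 10.1
```

Run:
```python
from h import *
s=observe();print(s['time_s'],s['ee_pos'],s['force'],s['finger_gap'],abs(s['joint_vel']).max())
c=calibration('wrist');p,d=get_image('wrist')
P=np.array([at_d(c,u,v,d) for v in(97,102,107) for u in range(275,500,8)])
P=P[P[:,2]>80]
for _ in range(3):
    a,b=np.polyfit(P[:,0],P[:,2],1); r=P[:,2]-a*P[:,0]-b; P=P[abs(r)<max(3,2*r.std())]
print('angle',-np.arctan(a),r.std(),len(P)); print([at_d(c,262,v,d)[2].round(1) for v in(105,140,165)])
t,_=get_image('top');cv2.imwrite('pics/t8.png',cv2.resize(t[145:285,190:390],None,fx=4,fy=4,interpolation=cv2.INTER_CUBIC))
```

```text
16.25 [570.06587111 -66.14629483 145.26473468] [ 5.97113362 -1.30128252 -4.61515248] 10.141092508244986 0.1875963328706652
angle 0.17937851454204487 0.6872387302500059 87
[np.float64(120.1), np.float64(121.2), np.float64(120.6)]
```

View pics/t8.png

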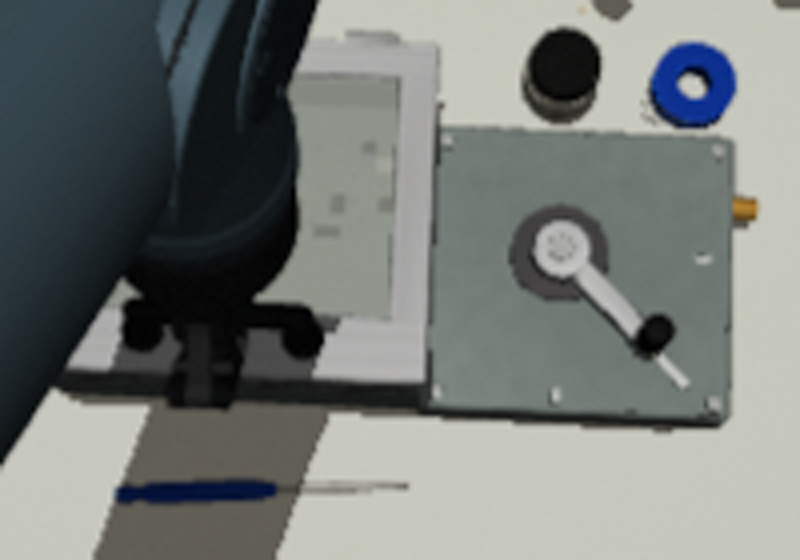

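The lever lies on the long mark, which ends at (685,385). The jar, reel and screwdriver are where they were, and the lid is held at 0.179 rad, so I'm handing in.

```bash
python3 -c "
from workcell import *
print(close_job())"
```

```text
the job is handed in; nothing more can be done
None
```

I did the job in the order asked and handed it in at about 16 s of the 48 s allowed. No verdict was reported.

- **Lever:** with the lid still shut, I gripped the post, turned it to the long middle mark and let go. The check from close by put the arm within about 0.6° of the mark. The last top view shows it still there.
- **Lid:** I pinched the handle and lifted slowly along the hinge arc. The highest pull I read was about 12 N. It fell to about 4.6 N once the seal let go, and the lid did not jump.
- **Final hold:** the lid is held steady by its handle at 0.179 rad. That puts the front edge about 30 mm up by the angle, or 28–29 mm by the depth readings there.
- **Bystanders:** the screwdriver, jar and reel look unmoved in the last top view.

**Disagreements:**
- My estimates of the handle's position differed by 2–5 mm. The bar pulled the jaws about 3.5 mm as they closed, leaving a steady side load of about 6 N.
- The gap sensor read about 10 mm on the 12 mm bar. It had also read about 14 mm on the 15 mm lever post, so it probably reads low.

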